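# Fold the tally boards into the domino case

## Task

The domino game is over: fold both hinged wooden tally boards shut and stand them upright in the domino case, one in each of the two narrow outer slots beside the dominoes, resting fully down on the floor of the slot. Leave the beer bottle and the cup standing where they are.

Things in the scene. Friction and masses are not known exactly. Their poses are not given: they have to be found in the camera images.
- board1_mid (a point): First hinged wooden tally board standing on edge, open like a book, hinge upright. Point: its centre when folded, 35 mm up. Two leaves, each 100 x 10 x 70 mm high; folded 106 x 21 x 70 mm, 80-160 g. Frame of the first leaf: x along it away from the hinge, z up; hinge axis at x -53, y 0; first leaf x -50..50, y -10.5..-0.5 mm, second its mirror image when folded. Hinge stays where left.
- board1_leaf (a joint): second leaf of the first tally board about its upright hinge, rad: 0 = folded shut; grows as the second leaf swings counter-clockwise seen from above (towards the first leaf's +y). At the start 0.35 to 0.65; the V's middle line is then the first leaf's x direction turned by half this angle
- board2_mid (a point): Second hinged wooden tally board standing on edge, open like a book, hinge upright. Point: its centre when folded, 35 mm up. Two leaves, each 100 x 10 x 70 mm high; folded 106 x 21 x 70 mm, 80-160 g. Frame of the first leaf: x along it away from the hinge, z up; hinge axis at x -53, y 0; first leaf x -50..50, y -10.5..-0.5 mm, second its mirror image when folded. Hinge stays where left.
- board2_leaf (a joint): second leaf of the second tally board about its upright hinge, rad: 0 = folded shut; grows as the second leaf swings counter-clockwise seen from above (towards the first leaf's +y). At the start 0.35 to 0.65; the V's middle line is then the first leaf's x direction turned by half this angle
- case: open dark wooden domino case, 132 (x) x 124 (y) x 40 mm high, fixed to the table; origin at the centre of its underside, z up. Three compartments run along x: a middle well 40 mm wide holding the four black dominoes (below the rim), and on each side an empty 34 mm wide slot centred at y = +41 and -41 mm. A board fits a slot only when folded, hinge at either end
- slot_a (a point): centre of the inner floor of one of the case's two outer slots (the one on the case's +y side). x along the slot, z up. The slot is 124 mm long, 34 mm wide and 35 mm deep (its rim is 40 mm above the table, its floor 5 mm above it), with 4 mm walls, open at the top
- slot_b (a point): centre of the inner floor of one of the case's two outer slots (the one on the case's -y side). x along the slot, z up. The slot is 124 mm long, 34 mm wide and 35 mm deep (its rim is 40 mm above the table, its floor 5 mm above it), with 4 mm walls, open at the top
- beer: green glass beer bottle, 62 mm across, about 210 mm tall; origin at the centre of its underside
- cup: white enamel cup with handle, 80 mm across, 80 mm tall; origin at the centre of its underside
Things that resemble listed ones, but are neither listed nor needed, are in the scene too. What is shaped like the part that bears board2_mid but yellow is not meant.

How it is judged:
By the outcome, as a careful person would: the job done as asked, in the order asked, and still so for the second after the job is handed in, with the robot touching nothing.
It also fails if it takes over 64 s, if anything falls off the work surface, if the arm or the gripper's body presses on something with over 40 N, if the wrist force passes 120 N, or if a joint passes its speed limit or range.

## Robot

A 6-joint arm with a two-finger parallel gripper is mounted at the origin on the work surface. World frame = base frame: x ahead of the robot, y to its left, z up, the work surface at z = 0. Lengths are in m, angles in rad, forces in N, time in s.
With the tool pointing down it reaches from about 0.275 to 0.75 m from the base axis. Payload 10.2 kg.
Tool frame: the origin (TCP) lies midway between the tips of the shut fingers; the grasp point (between the pads) lies 19 mm behind it (env.hold_point_z is the distance from the TCP to the grasp point, in m); x points along the fingers, z is the direction in which the jaws open and shut, and the axes are right-handed (so a half turn about x gives the same grasp; the last joint's range is limited). The gripper opens to 85 mm and grips with 20 to 120 N. Pads are 22 mm wide; open, the fingers measure 114 mm over their backs; the gripper's body (76 mm by 85 mm) begins 54 mm behind the grasp point. The pads swing forward as they close: fully open they stand 13 mm farther back than shut.
Start: joints at [-1.518, 0.313, 1.498, -0, 1.331, -0.223], TCP at [0.143, -0.505, 0.231] pointing down, gripper open.
Joint ranges: [-2.94, 2.94], [-0.97, 2.17], [0.19, 2.56], [-1.23, 4.37], [0.02, 3.11], [-2.88, 2.88]. Speed limits (rad/s): [2.39, 2.39, 3.01, 3.14, 3.14, 3.14].

## Interface

Orientations are given as a unit quaternion [x, y, z, w].
In Python, from bench import env, kinematics, monitor, eyes, job gives the robot as it stands. The module is installed in compiled form; this text tells all that it offers. Calls block until the motion is done:
- env.reach(position, orientation): joint-space move of the TCP to a pose.
- env.movel(position, velocity=0.15, frame=None, guard=None): straight line of the TCP; frame=None keeps the orientation; velocity is the mean speed in m/s. With guard (N) it stops when the force on the tool has changed by that much, and returns True; else False.
- env.set_joints(angles): joint-space move.
- env.release() and env.close_gripper(effort=None): open the fingers fully, or close them until they stop; effort is the grip in N (None keeps the last).
- env.hold(seconds).
- kinematics.ik(position, orientation): joint angles nearest the present ones, or None.
- monitor.sense(): the state.
- eyes.grab_frame(name): name is "side" or "top" or "wrist"; returns a dict with "frame" (420x560x3 uint8, red, green, blue), "mtx" (3x3 intrinsics, pixels), "k1" (the pictures are not rectified: a ray, as slopes to the right and down, at radius r is drawn at 1 + k1 r^2 times it, then the intrinsics apply), "view" (4x4, takes a point from world to camera coordinates). Camera axes: x right, y down, z forward; pixel columns grow to the right and rows downward; lengths in m; the calibration is good to about 2 mm. A picture is of the moment at which its call begins. There is no depth.
A pose or a line that the arm cannot do raises env.MotionError and nothing moves.
- job.hand_in(): hands the job in, once; it reports no verdict.
The state is a dict: "clock": time; "joints": joint angles; "qvel": joint speeds; "joint_efforts": joint torques, N m; "position": TCP position; "ee_rot": TCP orientation; "contact_force": force on the tool from outside, world axes, zero at the start; "ft_torque": the same for the moment, N m; "finger_gap": opening from 0.0 (shut) to 1.0 (fully open).
Only numpy, scipy, OpenCV 4.12 (cv2) and the standard library are available. Lean on these libraries where they do the work, as an engineer would, in place of code of your own. Each camera call takes 0.05 s, during which the arm holds its last target. There are 200 camera calls.

## Working session

There is one attempt and no reset: what is moved stays moved. The work goes in short steps, each a Python script; the robot and the scene stay as the last script left them, time stands still between calls to the robot, and variables do not carry over. Pictures are saved under pics/ and viewed, about 8 in all and at most 12, crops included, and the job is handed in when it is done.

```bash
mkdir -p pics
cat > h.py <<'E'
import numpy as np, cv2
from bench import env, kinematics, monitor, eyes, job
def snap(n,fn):
    f=eyes.grab_frame(n); np.savez(f'pics/{fn}.npz',**{k:f[k] for k in('frame','mtx','k1','view')})
    cv2.imwrite(f'pics/{fn}.png',f['frame'][:,:,::-1]); return f
def load(fn): return dict(np.load(f'pics/{fn}.npz'))
def ray(f,uv):
    uv=np.atleast_2d(np.float64(uv)).reshape(-1,1,2)
    p=cv2.undistortPoints(uv,f['mtx'],np.array([float(f['k1']),0,0,0])).reshape(-1,2)
    V=f['view'];R=V[:3,:3];c=-R.T@V[:3,3]
    return c,np.c_[p,np.ones(len(p))]@R
def plane(f,uv,z):
    c,d=ray(f,uv); return c+d*((z-c[2])/d[:,2])[:,None]
def tri(f,a,g,b):
    c1,d1=ray(f,a);c2,d2=ray(g,b);d1=d1[0];d2=d2[0]
    s=np.linalg.lstsq(np.c_[d1,-d2],c2-c1,rcond=None)[0]
    p,q=c1+s[0]*d1,c2+s[1]*d2; return (p+q)/2,np.linalg.norm(p-q)
def proj(f,P):
    V=f['view'];r=cv2.Rodrigues(V[:3,:3])[0]
    return cv2.projectPoints(np.float64(P).reshape(-1,3),r,V[:3,3],f['mtx'],np.array([float(f['k1']),0,0,0]))[0].reshape(-1,2)
E
python3 - <<'E'
from h import *
a=snap('top','t0');b=snap('side','s0')
for f in(a,b):
    R=f['view'][:3,:3];print(-R.T@f['view'][:3,3],R[2],f['mtx'][0,0],f['k1'])
s=monitor.sense();print(s['clock'],s['ee_rot'],s['finger_gap'],env.hold_point_z)
E
```

```text
[ 0.51414552 -0.03073357  1.42676309] [ 0.03663397  0.00705777 -0.99930383] 547.0297570929775 -0.06711199831747643
[ 0.46820221 -0.67013457  0.68378208] [ 0.13417593  0.7000333  -0.70139161] 450.1901365801235 -0.10068100394283337
0.1 [ 0.42684562  0.56423781 -0.42621178  0.56372159] 0.9963639529542211 0.0187
```

View pics/t0.png

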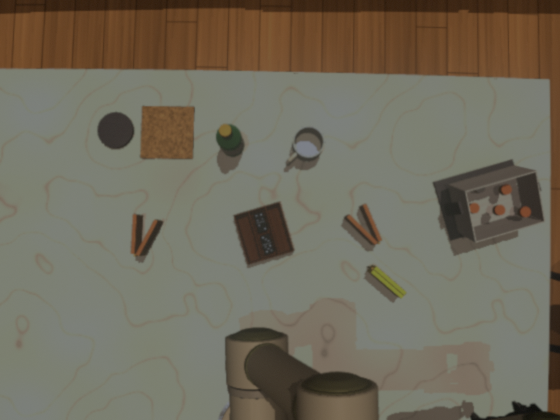

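View pics/s0.png

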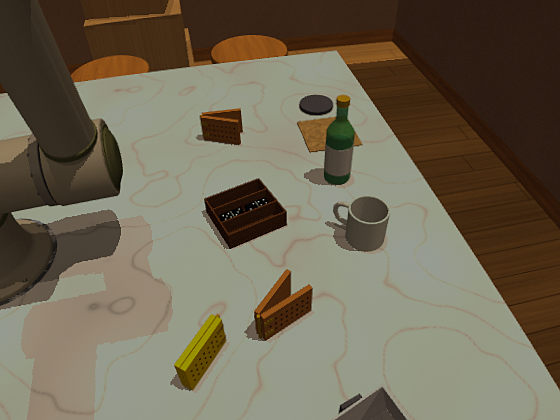

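The top view shows two orange open boards at px (145,235) and (365,225). The yellow folded lookalike at (386,282) is excluded by colour. The case is at (264,234), the bottle at (229,138) and the cup at (308,145). The grey box with orange discs at (495,205) is not a board either. In the side view the boards are at (222,125) and (283,305), and the case at (246,212). I'll check this choice in one close crop.

Run:
```python
from h import *
t=load('t0')['frame'];s=load('s0')['frame']
def cr(im,x,y,w,h,k): return cv2.resize(im[y:y+h,x:x+w],(400,300),interpolation=cv2.INTER_CUBIC)
o=np.vstack([np.hstack([cr(t,115,207,64,48,0),cr(t,335,200,64,48,0)]),np.hstack([cr(t,216,192,96,72,0),cr(s,196,172,96,72,0)])])
o=np.uint8(255*(o/255.)**.6)
cv2.imwrite('pics/crop.png',o[:,:,::-1])
for n,im in(('t',t),('s',s)):
    hsv=cv2.cvtColor(im,cv2.COLOR_RGB2HSV)
    m=cv2.inRange(hsv,(4,120,90),(16,255,255))
    k,l,st,c=cv2.connectedComponentsWithStats(m)
    for i in range(1,k):
        if 25<st[i,4]<3000:
            pts=np.argwhere(l==i)[:,::-1].astype(np.float32); print(n,st[i],c[i].round(1),cv2.boxPoints(cv2.minAreaRect(pts)).round(1).tolist())
```

```text
t [ 141  107   53   51 2562] [167. 132.] [[141.0, 107.0], [193.0, 107.0], [193.0, 157.0], [141.0, 157.0]]
t [502 185  10   9  72] [506.2 189.1] [[502.0, 185.0], [511.0, 185.0], [511.0, 193.0], [502.0, 193.0]]
t [551 189   9  82 712] [555. 229.] [[551.0, 189.0], [559.0, 189.0], [559.0, 270.0], [551.0, 270.0]]
t [363 205  18  36 117] [371.7 222.5] [[362.6000061035156, 205.60000610351562], [365.3999938964844, 204.39999389648438], [380.6000061035156, 239.3000030517578], [377.8999938964844, 240.5]]
t [470 204   9   9  66] [473.9 207.7] [[470.0, 204.0], [478.0, 204.0], [478.0, 212.0], [470.0, 212.0]]
t [495 205  10  10  74] [499.3 209.6] [[493.20001220703125, 207.39999389648438], [501.20001220703125, 203.39999389648438], [505.20001220703125, 211.39999389648438], [497.20001220703125, 215.39999389648438]]
t [520 207  11  10  86] [525.3 211.5] [[520.0, 207.0], [530.0, 207.0], [530.0, 216.0], [520.0, 216.0]]
t [132 215  25  41 250] [140.  236.5] [[124.0999984741211, 251.8000030517578], [133.39999389648438, 214.60000610351562], [156.39999389648438, 220.39999389648438], [147.10000610351562, 257.
[... 1702 characters left out ...]
2.0, 128.0]]
s [301 128  25  23 153] [314.9 138.4] [[297.0, 143.89999389648438], [302.5, 126.0], [328.6000061035156, 134.0], [323.1000061035156, 151.89999389648438]]
s [354 134   7  12  30] [356.5 140.1] [[353.8999938964844, 145.0], [355.1000061035156, 133.89999389648438], [360.70001220703125, 134.5], [359.5, 145.60000610351562]]
s [254 269  37  45 287] [272.1 291.3] [[253.6999969482422, 310.79998779296875], [286.0, 267.70001220703125], [290.3999938964844, 271.1000061035156], [258.20001220703125, 314.1000061035156]]
s [261 284  51  35 329] [285.3 301.4] [[259.79998779296875, 314.0], [308.6000061035156, 283.20001220703125], [311.70001220703125, 288.20001220703125], [262.8999938964844, 319.0]]
```

View pics/crop.png

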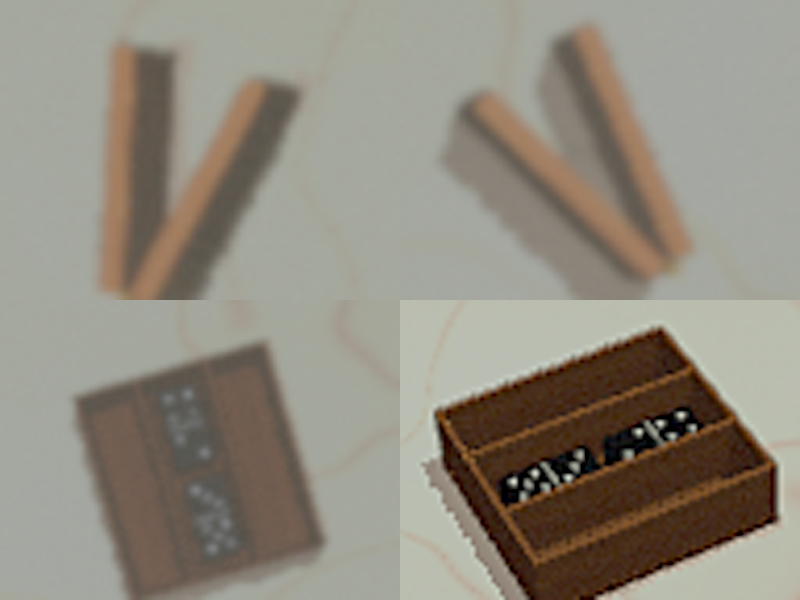

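The crop confirms that the two orange open V boards are the targets. The left one has its hinge at the bottom, about px (137,253), and the right one about (377,242). The case has its dominoes in the middle well, and its rim corners are visible in both views. Next I'll cast the rays.

Run:
```python
from h import *
t=load('t0');s=load('s0')
def u(p,o,k): return (np.float64(p)+.5)/k-.5+np.float64(o)
np.set_printoptions(precision=4,suppress=True)
L=u([[123,45],[115,292],[257,82],[140,298]],(115,207),6.25)
R=u([[83,97],[255,272],[188,30],[282,250]],(335,200),6.25)
C=u([[78,100],[266,45],[325,245],[133,300]],(216,192),400/96)
S=u([[37,111],[261,29],[377,165],[135,262]],(196,172),400/96)
def intersect(p):
    A=np.c_[p[1]-p[0],-(p[3]-p[2])]; q=np.linalg.solve(A,p[2]-p[0]); return p[0]+q[0]*(p[1]-p[0])
for n,q in(('L',L),('R',R)):
    P=plane(t,q,.07)[:,:2]
    d1=P[0]-P[1];d2=P[2]-P[3];l=np.hypot(*d1),np.hypot(*d2)
    a1,a2=np.arctan2(*d1[::-1]),np.arctan2(*d2[::-1]); mid=(a1+a2)/2
    X=np.array([np.cos(mid),np.sin(mid)])
    # hinge line from outer leaf ends: outer end centres lie at hinge + 103*dir +-5.5 normal
    h=np.pi/2
    E=[P[0],P[2]]; sg=np.sign(a1-a2)
    H=[E[0]-.103*np.r_[np.cos(a1),np.sin(a1)]-sg*.0055*np.r_[-np.sin(a1),np.cos(a1)],
       E[1]-.103*np.r_[np.cos(a2),np.sin(a2)]+sg*.0055*np.r_[-np.sin(a2),np.cos(a2)]]
    H2=[P[1]-.003*np.r_[np.cos(a1),np.sin(a1)]-sg*.0055*np.r_[-np.sin(a1),np.cos(a1)],P[3]-.003*np.r_[np.cos(a2),np.sin(a2)]+sg*.0055*np.r_[-np.sin(a2),np.cos(a2)]]
    print(n,'ends',P.ravel(),'len',l,'ang',a1,a2,'mid',mid,'hinges',np.ravel(H),np.ravel(H2))
print('R side tri', *[tri(t,a,s,b) for a,b in((R[0],(288.2,269.4)),(R[2],(310.1,285.7)),(R[1],(256,312.4)),)])
print('L side tri',tri(t,L[0],s,(240.3,109)))
for i in range(4):
    # top TL=+x+y ; side order
    pass
T4=plane(t,C,.04);S4=plane(s,S,.04)
print('case top',T4[:,:2].tolist(),T4.mean(0));print('case side',S4[:,:2].tolist(),S4.mean(0))
# correspondence by nearest
for i in range(4):
    j=np.argmin(np.linalg.norm(S4-T4[i],axis=1)); print(i,j,tri(t,C[i],s,S[j]))
for P in(T4,S4):
    print('edges',np.linalg.norm(np.roll(P,-1,0)-P,axis=1),'dir',[np.degrees(np.arctan2(*(P[(i+1)%4]-P[i])[1::-1])) for i in range(4)])
```

```text
L ends [0.5587 0.3307 0.4601 0.331  0.5451 0.2763 0.458  0.3208] len (np.float64(0.09857713219226891), np.float64(0.09784550366421853)) ang -0.0024572665349764135 -0.47252420812598583 mid -0.23749073733048112 hinges [0.4557 0.3255 0.4559 0.3281] [0.4571 0.3255 0.4578 0.3271]
R ends [ 0.567  -0.2016  0.499  -0.2712  0.5945 -0.243   0.5079 -0.2818] len (np.float64(0.0973087686886072), np.float64(0.09493178999249176)) ang 0.7970073032404158 0.42146634076247314 mid 0.6092368220014445 hinges [ 0.4989 -0.2791  0.4983 -0.2801] [ 0.5008 -0.2772  0.5029 -0.278 ]
R side tri (array([ 0.5681, -0.2017,  0.0706]), np.float64(0.0022805374232388724)) (array([ 0.5959, -0.2432,  0.0707]), np.float64(0.002843231766041425)) (array([ 0.4999, -0.272 ,  0.066 ]), np.float64(0.0019597213104030516))
L side tri (array([0.5604, 0.3313, 0.0673]), np.float64(0.003211266963380277))
case top [[0.5605633150558703, 0.0826317593594303], [0.5965780609259036, -0.031160473066453663], [0.4757109244956837, -0.06962937483890067], [0.43975541118383543, 0.04624658680004719]] [0.5182 0.007  0.04  ]
case side [[0.4426486325161764, 0.04445234315288571], [0.5644772738362666, 0.08176849491626048], [0.6024154285696046, -0.03178618351379581], [0.47864106835561904, -0.06971417533268243]] [0.522  0.0062 0.04  ]
0 1 (array([0.5626, 0.0825, 0.0395]), np.float64(0.003982324439342683))
1 2 (array([ 0.5995, -0.0316,  0.0401]), np.float64(0.005855417886383825))
2 3 (array([ 0.4772, -0.0697,  0.0401]), np.float64(0.00292993759778576))
3 0 (array([0.4411, 0.0463, 0.0384]), np.float64(0.0029124010630982703))
edges [0.1194 0.1268 0.1213 0.1262] dir [np.float64(-72.4376474873537), np.float64(-162.34506485596796), np.float64(107.23875684553742), np.float64(16.761358564018384)]
edges [0.1274 0.1197 0.1295 0.1197] dir [np.float64(17.029843177517307), np.float64(-71.52573649202776), np.float64(-162.9634426765379), np.float64(107.49811509223878)]
```

Both views agree. Board tops are at about 70 mm and the rim at about 40 mm, and the case is at (0.520, 0.0066) with yaw 0.302. Next I check IK and grasp the left board.

```bash
cat >> h.py <<'E'
from scipy.spatial.transform import Rotation as Ro
def ori(yaw,sg):
    x=np.r_[0,0,-1.];z=sg*np.r_[-np.sin(yaw),np.cos(yaw),0]
    return Ro.from_matrix(np.c_[x,np.cross(z,x),z]).as_quat()
CY=0.302;CC=np.r_[.5205,.0066]
SA=CC+.041*np.r_[-np.sin(CY),np.cos(CY)];SB=CC-.041*np.r_[-np.sin(CY),np.cos(CY)]
B={'L':(np.r_[.4575,.3265],-.237,SA),'R':(np.r_[.502,-.279],.609,SB)}
OFF=.004
def gp(n):
    h,y,s=B[n]; return h+(.053+OFF)*np.r_[np.cos(y),np.sin(y)],y
def pp(n): return B[n][2]+OFF*np.r_[np.cos(CY),np.sin(CY)]
E
cat > grasp.py <<'E'
import sys
from h import *
n=sys.argv[1];sg=float(sys.argv[2])
p,y=gp(n)
env.reach([*p,.14],ori(y,sg))
env.movel([*p,.040],.12)
env.close_gripper(40)
s=monitor.sense();print('gap',s['finger_gap'],s['position'],s['clock'])
env.movel([*p,.15],.15)
s=monitor.sense();print('gap',s['finger_gap'],s['contact_force'],s['clock'])
snap('side','g_s'+n);snap('top','g_t'+n)
E
python3 - <<'E'
from h import *
for n in 'LR':
  for sg in(1,-1):
    p,y=gp(n);q=pp(n)
    r=[kinematics.ik(a,o) for a,o in(([*p,.14],ori(y,sg)),([*p,.04],ori(y,sg)),([*q,.15],ori(CY,sg)),([*q,.045],ori(CY,sg)))]
    print(n,sg,[None if a is None else np.round(a,2)[[0,3,5]].tolist() for a in r])
E
```

```text
L 1 [[0.35, -0.0, -0.98], [0.35, -0.0, -0.98], [-0.14, -0.0, -2.01], [-0.14, -0.0, -2.01]]
L -1 [[0.35, -0.0, 2.16], [0.35, -0.0, 2.16], [-0.14, -0.0, 1.13], [-0.14, -0.0, 1.13]]
R 1 [[-0.62, -0.0, -2.8], [-0.62, -0.0, -2.8], [-0.28, -0.0, -2.15], [-0.28, -0.0, -2.15]]
R -1 [[-0.62, -0.0, 0.35], [-0.62, -0.0, 0.35], [-0.28, -0.0, 0.99], [-0.28, -0.0, 0.99]]
```

```bash
python3 grasp.py R -1
python3 - <<'E'
from h import *
a=load('g_sR')['frame'];b=load('g_tR')['frame']
p=proj(load('g_sR'),[[.545,-.248,.13]])[0].astype(int);print(p)
c=lambda im,x,y:cv2.resize(im[max(0,y-90):y+90,max(0,x-60):x+60],(400,600))
q=proj(load('g_tR'),[[.545,-.248,.13]])[0].astype(int)
cv2.imwrite('pics/gR.png',np.hstack([c(a,*p),c(b,*q)])[:,:,::-1])
E
```

```text
gap 0.22849731221687072 [ 0.54902756 -0.24652307  0.04046585] 3.475
gap 0.23081375509322258 [-0.63765569 -0.41200436 -1.53252058] 4.3583
[279 271]
```

View pics/gR.png

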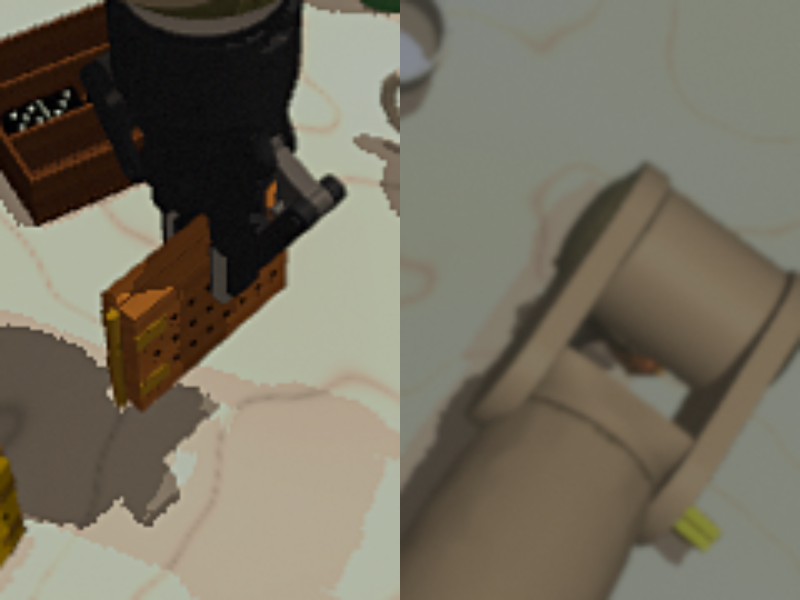

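The side crop shows board R held folded shut and level, its hinge edge at crop px (118,295). The gap of 0.23 (19.6 mm) matches the folded thickness. Next I check where the hinge sits relative to the TCP, then place the board.

```bash
cat > place.py <<'E'
import sys
from h import *
n=sys.argv[1];sg=float(sys.argv[2]);dx=float(sys.argv[3]) # dx: tcp forward correction along slot
q=B[n][2]+dx*np.r_[np.cos(CY),np.sin(CY)]
env.reach([*q,.13],ori(CY,sg))
env.movel([*q,.087],.15)
hit=env.movel([*q,.055],.06,guard=8);print('hit1',hit,monitor.sense()['position'],monitor.sense()['contact_force'])
if not hit:
    hit=env.movel([*q,.042],.03,guard=5);s=monitor.sense();print('hit2',hit,s['position'],s['contact_force'],s['clock'])
snap('side','p_s'+n);snap('wrist','p_w'+n)
E
python3 - <<'E'
from h import *
f=load('g_sR');s=monitor.sense();print(s['position'])
y=.609;d=np.r_[np.cos(y),np.sin(y)];nn=np.r_[-d[1],d[0]]
for uv in((254.4,269.5),):
    P=plane(f,uv,.18)[0];v=P[:2]-s['position'][:2];print(P,v@d,v@nn)
E
```

```text
[ 0.54829962 -0.24611269  0.14870958]
[ 0.50454928 -0.27520138  0.18      ] -0.05252503204206478 0.0011681294542900157
```

```bash
python3 place.py R -1 .003
python3 - <<'E'
from h import *
a=load('p_sR')['frame'][130:290,160:340];b=load('p_wR')['frame']
cv2.imwrite('pics/pR.png',np.hstack([cv2.resize(a,(400,356)),cv2.resize(b,(400,300))[:356] if 0 else cv2.copyMakeBorder(cv2.resize(b,(400,300)),0,56,0,0,0)])[:,:,::-1])
E
```

```text
hit1 False [ 0.53568933 -0.03166988  0.05508223] [ 0.2501277  -0.61030925 -1.36972268]
hit2 True [ 0.53575268 -0.03171887  0.04533542] [-1.0241046  -0.3315169   3.11794205] 6.8167
```

View pics/pR.png

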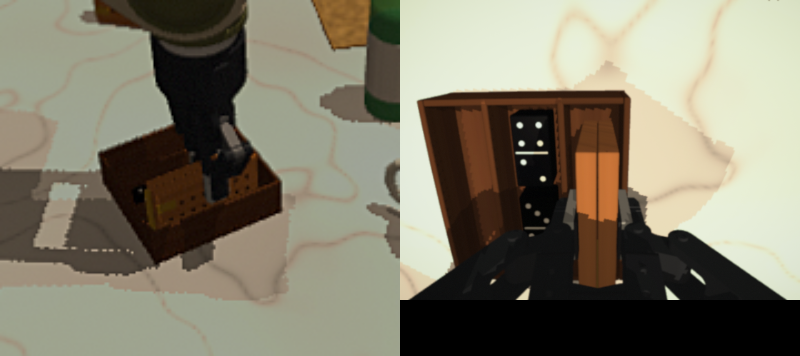

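Board R stands in its slot with the TCP at 45.3 mm, where 45.5 mm was expected for the floor. The wrist view shows it folded, in the right-hand slot beside the dominoes. Release it and fetch L.

```bash
python3 - <<'E'
from h import *
p=monitor.sense()['position']
env.release(); env.movel([p[0],p[1],.15],.12); print(monitor.sense()['clock'])
E
python3 grasp.py L -1
python3 - <<'E'
from h import *
a=load('g_sL')['frame'];p=proj(load('g_sL'),[[.51,.31,.14]])[0].astype(int);print(p)
c=lambda im,x,y,w,h:cv2.resize(im[y-h:y+h,x-w:x+w],(400,400),interpolation=cv2.INTER_CUBIC)
cv2.imwrite('pics/gL.png',np.hstack([c(a,*p,40,40),c(a,246,210,60,60)])[:,:,::-1])
E
```

```text
8.5917
gap 0.23205827271184845 [0.51328988 0.31327941 0.04054284] 11.4833
gap 0.22977806018241553 [ 0.19847086 -0.02826184 -0.52857782] 12.3667
[217  90]
```

View pics/gL.png

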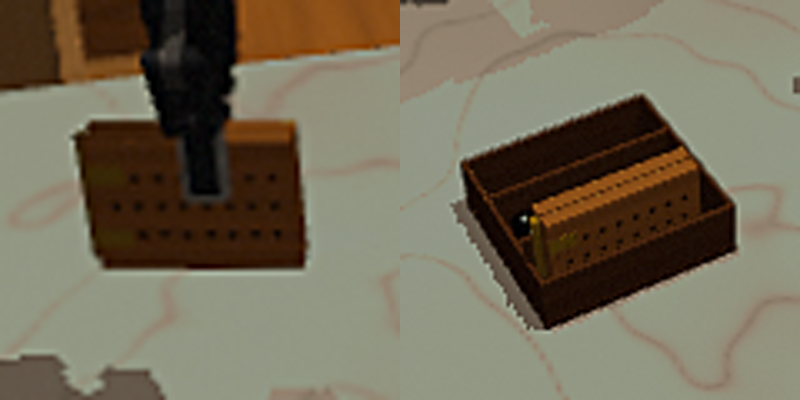

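Board R stands upright and folded in its slot. Board L is held folded and level (edges at crop px 78 to 300, finger at 205, so the offset is about 4–7 mm). Placing L.

```bash
python3 place.py L -1 .005
```

```text
hit1 False [0.51321762 0.04718758 0.05506323] [ 0.02227955 -0.22690989 -0.62217146]
hit2 True [0.51338951 0.04721043 0.04524823] [-0.0198825   0.84333068  2.53118845] 15.0
```

The TCP stopped at 45.2 mm, so the board is on the floor. Releasing, retreating and checking.

Run:
```python
from h import *
p=monitor.sense()['position']
env.release(); env.movel([p[0],p[1],.22],.15)
f0=snap('wrist','fw')
env.set_joints([-1.518,.313,1.498,0,1.331,-.223]); env.hold(.5)
s=snap('side','fs');t=snap('top','ft');print(monitor.sense()['clock'])
c=lambda im,x,y,w,h:cv2.resize(im[y-h:y+h,x-w:x+w],(400,300),interpolation=cv2.INTER_CUBIC)
o=np.vstack([np.hstack([c(s['frame'],246,205,60,45),c(t['frame'],264,234,48,36)]),np.hstack([cv2.resize(f0['frame'],(400,300)),cv2.resize(s['frame'],(400,300))])])
cv2.imwrite('pics/fin.png',o[:,:,::-1])
```

```text
20.0833
```

View pics/fin.png

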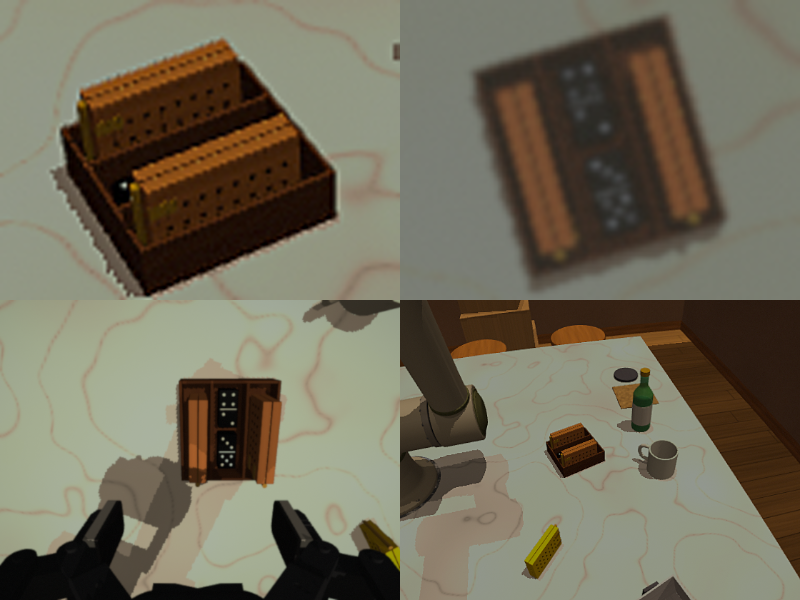

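Both boards are folded and upright in the outer slots, at crop px (535,165) and (665,135). The bottle and cup are unmoved and the robot is clear.

```bash
python3 -c "
from h import *
job.hand_in()"
```

```text
the job is handed in; nothing more can be done
```

Both orange tally boards are folded shut and standing upright in the two outer slots of the case, and the job is handed in. The yellow lookalike was left alone.

- **Resting on the floor:** on lowering, the TCP stopped on contact at 45.3 mm (right board) and 45.2 mm (left board). About 45.5 mm was expected for the slot floor. I did not triangulate the boards' top height after release.
- **Folded:** the gripper gap was about 19.6 mm against the stated 21 mm folded thickness, so I read both as fully shut. The final top, side and wrist pictures also show both shut and upright.
- **Rest of the scene:** the bottle and cup still stand where they were in the side view. The robot is back at its start pose, touching nothing, with the clock at about 20 s.
- **Disagreement:** the two camera views differed by 3–6 mm on the case corners, mostly along x, so I used their mean. No check failed.

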